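# Snap the pastry tub's lid shut

## Task

The lid is lying on the pastry tub but its rim is not snapped down. With the fingertips, press gently down on each of the four rim sections until every one clicks shut, flush with the lid's corners. Do not lift the tub or shove it from its place, and leave the jam jar, the cup and the pepper mill as they stand.

Things in the scene. Friction and masses are not known exactly. Their poses are not given: they have to be found in the camera images.
- tub: Clear plastic pastry tub with an off-white snap-fit lid, loose on the counter, about 1 kg, with pastries shut inside. Origin: centre of the underside, z up. Lid 166 mm along the tub's x, 216 mm along its y. The lid has four fixed square corners (31 mm, tops 88 mm above the origin), four rim sections between them that each press straight down on their own, and a recessed middle panel whose top is at 72 mm (124 x 174 mm).
- rim_front (a joint): How far the front rim section has been pressed down, in m: 0 = sprung up, 0.008 = snapped shut, flush with the fixed corners. Resistance is about 8 N over the first millimetres; just past 0.005 it snaps shut by itself and stays; let go earlier, it springs back up. At 0.008 it meets a hard stop, where the force climbs steeply.
- rim_front_top (a point): Centre of the flat top of the front rim section, on the -x side of the tub, 24 mm wide across (x) and 150 mm long (along y), centred at x = -71 mm. This point moves with the section: 96 mm above the tub's underside when up, 88 mm when shut. z up, axes as the tub's.
- rim_back (a joint): How far the back rim section has been pressed down, in m: 0 = sprung up, 0.008 = snapped shut, flush with the fixed corners. Resistance is about 8 N over the first millimetres; just past 0.005 it snaps shut by itself and stays; let go earlier, it springs back up. At 0.008 it meets a hard stop, where the force climbs steeply.
- rim_back_top (a point): Centre of the flat top of the back rim section, on the +x side of the tub, 24 mm wide across (x) and 150 mm long (along y), centred at x = +71 mm. This point moves with the section: 96 mm above the tub's underside when up, 88 mm when shut. z up, axes as the tub's.
- rim_left (a joint): How far the left rim section has been pressed down, in m: 0 = sprung up, 0.008 = snapped shut, flush with the fixed corners. Resistance is about 8 N over the first millimetres; just past 0.005 it snaps shut by itself and stays; let go earlier, it springs back up. At 0.008 it meets a hard stop, where the force climbs steeply.
- rim_left_top (a point): Centre of the flat top of the left rim section, on the +y side of the tub, 24 mm wide across (y) and 100 mm long (along x), centred at y = +96 mm. This point moves with the section: 96 mm above the tub's underside when up, 88 mm when shut. z up, axes as the tub's.
- rim_right (a joint): How far the right rim section has been pressed down, in m: 0 = sprung up, 0.008 = snapped shut, flush with the fixed corners. Resistance is about 8 N over the first millimetres; just past 0.005 it snaps shut by itself and stays; let go earlier, it springs back up. At 0.008 it meets a hard stop, where the force climbs steeply.
- rim_right_top (a point): Centre of the flat top of the right rim section, on the -y side of the tub, 24 mm wide across (y) and 100 mm long (along x), centred at y = -96 mm. This point moves with the section: 96 mm above the tub's underside when up, 88 mm when shut. z up, axes as the tub's.
- jam_jar: Bystander: closed jam jar, 66 mm across, 100 mm tall, standing upright. Origin: centre of the underside.
- cup: Bystander: white ceramic cup, 76 mm across the mouth, 85 mm tall, standing upright. Origin: centre of the underside.
- pepper_mill: Bystander: turned dark wood pepper mill, 56 mm across the foot, 117 mm tall, standing upright. Origin: centre of the underside.

How it is judged:
At the end, for the whole second after the job is handed in: All four rim sections are snapped shut (each pressed down more than 6.5 of its 8 mm), the tub stands flat, at rest and within 30 mm of where it began, and the jam jar, cup and pepper mill stand upright within 25 mm of where they began (value of joint each of rim_front, rim_back, rim_left, rim_right above 0.0065 m and distance of tub from where it was at the start of the episode below 0.03 m and height (world z) of tub below 0.006 m and angle between tub's own z axis and vertical below 0.05 rad and linear speed of tub below 0.02 m/s and distance of each of jam_jar, cup, pepper_mill from where it was at the start of the episode below 0.025 m and angle between each of jam_jar, cup, pepper_mill's own z axis and vertical below 0.15 rad); the robot touches nothing.
It fails at once if the tub is lifted or tipped up (height (world z) of tub above 0.015 m or angle between tub's own z axis and vertical above 0.12 rad).
It fails at once if the tub is shoved more than 30 mm from its place (distance of tub from where it was at the start of the episode above 0.03 m).
It fails at once if the fingers press the tub harder than 60 N, or another part of the arm presses on it (contact force between the arm and tub above 5 N or contact force between the fingers and tub above 60 N).
It fails at once if the jam jar, cup or pepper mill is moved more than 25 mm, lifted or knocked over (distance of any of jam_jar, cup, pepper_mill from where it was at the start of the episode above 0.025 m or angle between any of jam_jar, cup, pepper_mill's own z axis and vertical above 0.3 rad).
It also fails if it takes over 43 s, if anything falls off the work surface, if the arm or the gripper's body presses on something with over 40 N, if the wrist force passes 120 N, or if a joint passes its speed limit or range.

## Robot

A 7-joint arm with a two-finger parallel gripper is mounted at the origin on the work surface. World frame = base frame: x ahead of the robot, y to its left, z up, the work surface at z = 0. Lengths are in m, angles in rad, forces in N, time in s.
With the tool pointing down it reaches from about 0.4 to 0.875 m from the base axis. Payload 19.3 kg.
Tool frame: the origin (TCP) lies midway between the tips of the shut fingers; the grasp point (between the pads) lies 19 mm behind it; z points along the fingers, y is the line along which they close (so a half turn about z gives the same grasp; the last joint's range is limited). The gripper opens to 85 mm and grips with 20 to 120 N. Pads are 22 mm wide; open, the fingers measure 114 mm over their backs; the gripper's body (76 mm by 85 mm) begins 54 mm behind the grasp point. The pads swing forward as they close: fully open they stand 13 mm farther back than shut.
Start: joints at [1.272, 0.521, -0.036, 1.599, 0.021, 1.021, -0.113], TCP at [0.142, -0.609, 0.231] pointing down, gripper open.
Joint ranges: [-2.91, 2.91], [-0.3, 2.13], [-1.5, 1.42], [0.17, 2.43], [-1.26, 4.41], [0.16, 1.93], [-2.52, 2.52]. Speed limits (rad/s): [1.89, 1.89, 2.39, 2.39, 3.01, 3.01, 3.01].

## Interface

Orientations are given as [roll, pitch, yaw] about the fixed x, y, z axes, in that order (R = Rz(yaw) Ry(pitch) Rx(roll)).
In Python, from workcell import * gives the robot as it stands.
- The arm moves only by the shell command python3 -m creep 'ROWS' [FORCE]. ROWS is JSON, a list that holds one entry, the list of rows, each a list of 7 numbers: the closure, from -1 (fully open) to 1 (shut), then the shift along the tool's x, y, z in m, then the turn, a rotation vector about the tool's x, y, z in degrees. A call has 1 to 10 rows; each row shifts and turns the commanded pose from where the row before left it, along the tool's axes as they then stand; what a row does not reach is not made up. A row lasts 1/10 s, in which the tool goes at most 50 mm and 8.59 degrees, less where a joint would pass 70% of its speed; a pose out of reach is approached as far as the arm can. A call is refused whole if a number of a shift passes 0.05 or a number of a turn 8.59, either way. A call with a gripper value outside its range is refused whole. The fingers move at their own pace and stop on an object; FORCE is the grip in N (left out, the last holds). Time passes only in rows, so rows that do not move let the fingers close. It gives the time, the measured TCP pose, the force, the opening and the grip force at its end, in the units of the state.
- observe(): the state, without advancing time (a new reading comes with each control period).
- grab_frame(name): name is "scene" or "top"; returns a dict with "image" (400x640x3 uint8, red, green, blue), "range_z" (400x640 float32, m along the optical axis (not along the pixel's ray), 0 where there is no reading), "fx", "fy", "cx", "cy" (pixels), "k1" (the pictures are not rectified: a ray, as slopes to the right and down, at radius r is drawn at 1 + k1 r^2 times it, then the intrinsics apply), "R" (3x3) and "t" (3): a world point X has camera coordinates R X + t. Camera axes: x right, y down, z forward; pixel columns grow to the right and rows downward; lengths in m; the calibration is good to about 2 mm. A picture is of the moment at which its call begins.
- job_done(): hands the job in; it is judged then, once.
Trained networks look in a picture, given as the dict that the camera call returned (one of the last four; its "shot" number tells which), for a name from the list of things; names that differ only in an ending like _2 or _b are one class to them, and where a whole thing is asked for, a point or a joint stands for the part that bears it (a point fixed in the world has none). Each returns a list of dicts, best first, with "confidence" (0 to 1); they miss things now and then, are a little off and sometimes report something else, mostly with a low value. They report only what shows in the picture. A call takes as long as a camera call.
- find_in(picture, thing): "extent" ([centre column, centre row, width, height] in pixels, round what is visible of it).
- outline_of(picture, thing): "region" (400x640 bool, what is visible of it) and "extent" ([centre column, centre row, width, height] in pixels, round what is visible of it).
- tip_of(picture, thing): "position" ([column, row] in pixels: a listed point, or the origin of a listed thing).
The state is a dict: "clock": time; "qpos": joint angles; "qd": joint speeds; "joint_efforts": joint torques, N m; "position": TCP position; "tool_rot": TCP orientation; "force": force on the tool from outside, world axes, zero at the start; "moment": the same for the moment, N m; "grip_width": finger opening in m; "finger_force": force on a finger pad.
Only numpy, scipy, OpenCV 4.12 (cv2) and the standard library are available. Lean on these libraries where they do the work, as an engineer would, in place of code of your own. Each camera call takes 0.05 s, during which the arm holds its last target. There are 200 camera calls.

## Working session

There is one attempt and no reset: what is moved stays moved. The work goes in short steps, Python scripts to look and compute and a shell command to move; the robot and the scene stay as the last step left them, time stands still between calls to the robot, and variables do not carry over. Pictures are saved under pics/ and viewed, at most 10 in all, crops included, and the job is handed in when it is done.

```bash
mkdir -p pics; ls
cat > h.py <<'E'
from workcell import *
import numpy as np, cv2
def pts(f, mask=None):
    v,u=np.nonzero((f["range_z"]>0) if mask is None else (mask&(f["range_z"]>0)))
    z=f["range_z"][v,u]
    K=np.array([[f["fx"],0,f["cx"]],[0,f["fy"],f["cy"]],[0,0,1.]])
    # distorted -> slopes
    p=cv2.undistortPoints(np.stack([u,v],1).astype(float)[:,None],K,np.array([f["k1"],0,0,0.]))[:,0]
    X=np.c_[p*z[:,None],z]
    return (X-f["t"])@f["R"],u,v
def save(f,n): cv2.imwrite(f"pics/{n}.png",f["image"][...,::-1])
E
python3 - <<'E'
from h import *
s=observe(); print({k:np.round(v,3).tolist() for k,v in s.items()})
for n in ("top","scene"):
    f=grab_frame(n); save(f,n+"0")
    print(n,f["k1"],f["fx"],np.round(-f["R"].T@f["t"],3))
    for t in ("tub","jam_jar","cup","pepper_mill"):
        r=outline_of(f,t)
        if not r: print(t,None); continue
        r=r[0]; X,u,v=pts(f,r["region"])
        hi=X[X[:,2]>np.percentile(X[:,2],98)-.012]
        print(t,round(r["confidence"],2),np.round(r["extent"]).tolist(),len(X),"min",np.percentile(X,2,0).round(3),"max",np.percentile(X,98,0).round(3))
        if t=="tub":
            m=X[(X[:,2]>.08)&(X[:,2]<.105)]
            print(cv2.minAreaRect(m[:,:2].astype(np.float32)))
E
```

```text
pics
{'clock': 0.0, 'qpos': [1.272, 0.522, -0.036, 1.6, 0.021, 1.021, -0.113], 'qd': [0.0, -0.001, -0.001, 0.001, 0.0, -0.002, 0.0], 'joint_efforts': [-0.0, -92.711, 1.98, -36.992, 0.018, 0.008, -0.0], 'position': [0.142, -0.608, 0.231], 'tool_rot': [-3.14, 0.0, 0.229], 'force': [0.708, 0.296, -0.847], 'moment': [-0.002, -0.037, 0.043], 'finger_force': 0.0, 'grip_width': 0.085}
top -0.07874905475210149 410.8439869309632 [0.541 0.062 1.106]
tub 0.56 [322.0, 223.0, 108.0, 99.0] 5811 min [ 0.45  -0.029  0.068] max [0.652 0.188 0.099]
((0.5515380501747131, 0.07954928278923035), (0.16591939330101013, 0.21643444895744324), 32.422523498535156)
jam_jar 0.65 [309.0, 162.0, 32.0, 28.0] 600 min [0.679 0.079 0.019] max [0.736 0.138 0.103]
cup 0.86 [270.0, 278.0, 27.0, 29.0] 749 min [0.382 0.169 0.002] max [0.449 0.239 0.087]
pepper_mill 0.83 [396.0, 198.0, 24.0, 19.0] 384 min [ 0.592 -0.132  0.019] max [ 0.636 -0.09   0.118]
scene -0.011833977383227544 506.5383279467727 [1.467 0.218 1.014]
tub 0.6 [334.0, 211.0, 96.0, 82.0] 5381 min [ 0.459 -0.028  0.006] max [0.667 0.197 0.097]
((0.5545933246612549, 0.0812312588095665), (0.17106185853481293, 0.21727852523326874), 32.12273406982422)
jam_jar 0.78 [337.0, 257.0, 30.0, 48.0] 1051 min [0.692 0.083 0.007] max [0.747 0.142 0.102]
cup 0.61 [389.0, 182.0, 29.0, 37.0] 816 min [0.383 0.172 0.005] max [0.455 0.237 0.084]
pepper_mill 0.6 [259.0, 216.0, 23.0, 40.0] 652 min [ 0.613 -0.133  0.002] max [ 0.646 -0.088  0.115]
```

Run:
```python
import cv2
a=cv2.imread("pics/top0.png")[120:320,220:440]; cv2.imwrite("pics/topc.png",cv2.resize(a,None,fx=2.9,fy=2.9))
```

```text
(no output)
```

View pics/topc.png

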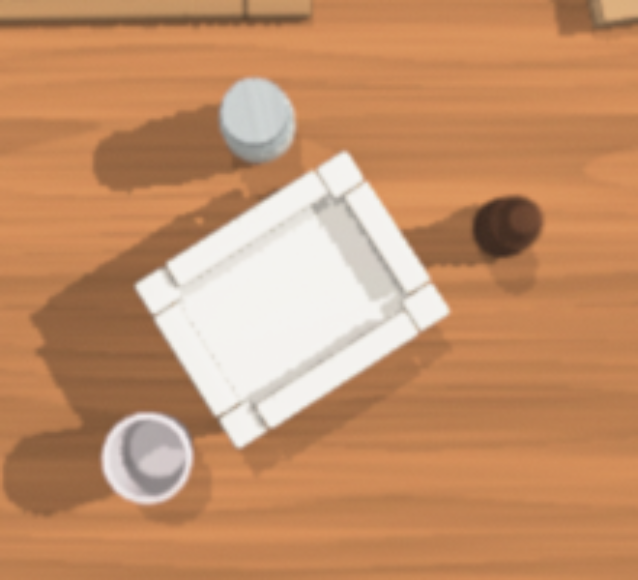

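The tub lies at crop (292,300), which is full-frame pixel (321,223). All four rims are up, and the jar, cup and mill stand clear of the rim centres. That matches the 166×216 mm fit at (0.5525, 0.080) with yaw 0.564. Next I shut the fingers and align the yaw.

```bash
cat >> h.py <<'E'
C=np.array([.5525,.080]); a=.564
ex=np.array([np.cos(a),np.sin(a)]); ey=np.array([-ex[1],ex[0]])
def go():
    s=observe(); from scipy.spatial.transform import Rotation as R
    p=np.array(s["position"]); M=R.from_euler("xyz",s["tool_rot"]).as_matrix()
    print("t",round(s["clock"],2),p.round(4),np.round(s["tool_rot"],3),"F",np.round(s["force"],1),"grip",round(s["grip_width"],4))
    for n,(x,y) in dict(front=(-.071,0),back=(.071,0),left=(0,.096),right=(0,-.096)).items():
        g=np.r_[C+x*ex+y*ey,.096]; print(n,g.round(4),"tool shift mm",(1e3*M.T@(g-p)).round(1))
E
python3 -m creep '[[[1,0,0,0,0,0,-6.4],[1,0,0,0,0,0,-6.4],[1,0,0,0,0,0,-6.4]]]' 60
python3 -m creep '[[[1,0.0375,-0.0139,0,0,0,0],[1,0.0375,-0.0139,0,0,0,0],[1,0.0375,-0.0139,0,0,0,0],[1,0.0375,-0.0139,0,0,0,0],[1,0.0375,-0.0139,0,0,0,0],[1,0.0375,-0.0139,0,0,0,0],[1,0.0375,-0.0139,0,0,0,0],[1,0.0375,-0.0139,0,0,0,0],[1,0.0375,-0.0139,0,0,0,0],[1,0.0375,-0.0139,0,0,0,0]]]'
python3 -c "from h import *; go()"
```

```text
clock: 0.8
position: [0.1418, -0.6087, 0.2313]
tool_rot: [3.142, 0.0, 0.569]
force: [-0.1, -0.8, -0.2]
grip_width: 0.0438
finger_force: 0.0
clock: 1.8
position: [0.3852, -0.2895, 0.2316]
tool_rot: [3.141, -0.0, 0.564]
force: [2.3, -1.1, -0.0]
grip_width: -0.0001
finger_force: 0.0
t 1.8 [ 0.3852 -0.2895  0.2316] [ 3.141 -0.     0.564] F [ 2.3 -1.1 -0. ] grip -0.0001
front [0.4925 0.042  0.096 ] tool shift mm [ 267.8 -223.   135.5]
back [0.6125 0.118  0.096 ] tool shift mm [ 409.8 -223.   135.5]
left [0.5012 0.1611 0.096 ] tool shift mm [ 338.8 -319.   135.4]
right [ 0.6038 -0.0011  0.096 ] tool shift mm [ 338.8 -127.   135.5]
```

```bash
python3 -m creep '[[[1,0.0375,-0.014,0,0,0,0],[1,0.0375,-0.014,0,0,0,0],[1,0.0375,-0.014,0,0,0,0],[1,0.0375,-0.014,0,0,0,0],[1,0.0375,-0.014,0,0,0,0],[1,0.0375,-0.014,0,0,0,0],[1,0.0375,-0.014,0,0,0,0],[1,0.0375,-0.014,0,0,0,0],[1,0.037,-0.014,0,0,0,0],[1,0,0,0,0,0,0]]]' 
python3 -m creep '[[[1,0,0,0.04,0,0,0],[1,0,0,0.04,0,0,0],[1,0,0,0.03,0,0,0],[1,0,0,0.01,0,0,0],[1,0,0,0,0,0,0],[1,0,0,0,0,0,0]]]' 
python3 -c "from h import *; go()"
```

```text
clock: 2.8
position: [0.6037, 0.0012, 0.231]
tool_rot: [-3.14, -0.002, 0.569]
force: [-1.2, -0.3, 0.2]
grip_width: 0.0002
finger_force: 0.0
clock: 3.4
position: [0.6026, -0.0042, 0.1127]
tool_rot: [3.141, -0.001, 0.564]
force: [-0.1, 0.3, 0.7]
grip_width: -0.0002
finger_force: 0.0
t 3.4 [ 0.6026 -0.0042  0.1127] [ 3.141e+00 -1.000e-03  5.640e-01] F [-0.1  0.3  0.7] grip -0.0002
front [0.4925 0.042  0.096 ] tool shift mm [-68.4 -97.9  16.5]
back [0.6125 0.118  0.096 ] tool shift mm [ 73.6 -98.   16.7]
left [0.5012 0.1611 0.096 ] tool shift mm [   2.6 -194.    16.6]
right [ 0.6038 -0.0011  0.096 ] tool shift mm [ 2.6 -2.  16.7]
```

```bash
python3 -m creep '[[[1,0.0025,-0.002,0.006,0,0,0],[1,0,0,0.006,0,0,0],[1,0,0,0.002,0,0,0],[1,0,0,0.002,0,0,0],[1,0,0,0,0,0,0]]]' 
python3 -m creep '[[[1,0,0,0.001,0,0,0],[1,0,0,0.001,0,0,0],[1,0,0,0,0,0,0]]]' 
python3 -m creep '[[[1,0,0,0.001,0,0,0],[1,0,0,0.001,0,0,0],[1,0,0,0,0,0,0]]]'
```

```text
clock: 3.9
position: [0.6029, -0.0012, 0.0954]
tool_rot: [3.142, 0.0, 0.564]
force: [-3.1, 0.5, 6.4]
grip_width: 0.0001
finger_force: 3.2
clock: 4.2
position: [0.603, -0.0012, 0.0934]
tool_rot: [3.142, -0.0, 0.564]
force: [-2.1, 0.8, 2.8]
grip_width: 0.0003
finger_force: 1.6
clock: 4.5
position: [0.6029, -0.0012, 0.0911]
tool_rot: [-3.142, 0.0, 0.564]
force: [0.0, -0.5, 0.4]
grip_width: -0.0001
finger_force: 0.0
```

```bash
python3 -m creep '[[[1,0,0,0.001,0,0,0],[1,0,0,0.001,0,0,0],[1,0,0,0,0,0,0]]]' 
python3 -m creep '[[[1,0,0,0.001,0,0,0],[1,0,0,0,0,0,0]]]'
```

```text
clock: 4.8
position: [0.6029, -0.0012, 0.0891]
tool_rot: [-3.141, 0.0, 0.564]
force: [0.8, 1.1, -0.0]
grip_width: 0.0
finger_force: 0.0
clock: 5.0
position: [0.6029, -0.0012, 0.0882]
tool_rot: [-3.142, -0.0, 0.564]
force: [0.2, -0.2, 0.3]
grip_width: 0.0003
finger_force: 0.0
```

The right section gave 6 N of resistance, then none, and the fingers moved freely down to 88 mm, so it has snapped. The front is next.

```bash
python3 -m creep '[[[1,0,0,-0.03,0,0,0],[1,-0.024,-0.032,0,0,0,0],[1,-0.024,-0.032,0,0,0,0],[1,-0.023,-0.032,0,0,0,0],[1,0,0,0,0,0,0],[1,0,0,0.01,0,0,0],[1,0,0,0.006,0,0,0],[1,0,0,0.002,0,0,0],[1,0,0,0.001,0,0,0],[1,0,0,0,0,0,0]]]' 
python3 -c "from h import *; go()"
python3 -m creep '[[[1,0,0,0.001,0,0,0],[1,0,0,0.001,0,0,0],[1,0,0,0,0,0,0]]]'
```

```text
clock: 6.0
position: [0.4918, 0.0419, 0.099]
tool_rot: [-3.141, 0.0, 0.564]
force: [0.2, -0.1, -0.1]
grip_width: -0.0001
finger_force: 0.0
t 6.0 [0.4918 0.0419 0.099 ] [-3.141  0.     0.564] F [ 0.2 -0.1 -0.1] grip -0.0001
front [0.4925 0.042  0.096 ] tool shift mm [0.7 0.3 3. ]
back [0.6125 0.118  0.096 ] tool shift mm [142.7   0.2   2.9]
left [0.5012 0.1611 0.096 ] tool shift mm [ 71.7 -95.8   3. ]
right [ 0.6038 -0.0011  0.096 ] tool shift mm [71.8 96.2  2.9]
clock: 6.3
position: [0.4916, 0.042, 0.0973]
tool_rot: [-3.142, -0.0, 0.564]
force: [-0.4, 0.2, 0.2]
grip_width: -0.0001
finger_force: 0.0
```

```bash
python3 -m creep '[[[1,0,0,0.001,0,0,0],[1,0,0,0.001,0,0,0],[1,0,0,0,0,0,0]]]'
python3 -m creep '[[[1,0,0,0.001,0,0,0],[1,0,0,0.001,0,0,0],[1,0,0,0,0,0,0]]]'
```

```text
clock: 6.6
position: [0.4917, 0.042, 0.0955]
tool_rot: [3.141, -0.0, 0.564]
force: [-2.0, -0.2, 7.3]
grip_width: 0.0002
finger_force: 3.4
clock: 6.9
position: [0.4917, 0.042, 0.0933]
tool_rot: [3.141, -0.0, 0.564]
force: [-0.7, -0.7, 3.0]
grip_width: 0.0002
finger_force: 1.6
```

```bash
python3 -m creep '[[[1,0,0,0.001,0,0,0],[1,0,0,0.001,0,0,0],[1,0,0,0.001,0,0,0],[1,0,0,0.001,0,0,0],[1,0,0,0,0,0,0]]]'
python3 -m creep '[[[1,0,0,-0.03,0,0,0],[1,0.024,-0.032,0,0,0,0],[1,0.024,-0.032,0,0,0,0],[1,0.0235,-0.032,0,0,0,0],[1,0,0,0,0,0,0],[1,0,0,0.01,0,0,0],[1,0,0,0.006,0,0,0],[1,0,0,0.004,0,0,0],[1,0,0,0.002,0,0,0],[1,0,0,0,0,0,0]]]' 
python3 -c "from h import *; go()"
```

```text
clock: 7.4
position: [0.4915, 0.042, 0.0891]
tool_rot: [-3.141, 0.0, 0.564]
force: [0.9, -0.1, -0.5]
grip_width: -0.0001
finger_force: 0.0
clock: 8.4
position: [0.5007, 0.1608, 0.097]
tool_rot: [-3.142, 0.001, 0.563]
force: [-0.2, 0.1, 0.1]
grip_width: -0.0002
finger_force: 0.0
t 8.4 [0.5007 0.1608 0.097 ] [-3.142e+00  1.000e-03  5.630e-01] F [-0.2  0.1  0.1] grip -0.0002
front [0.4925 0.042  0.096 ] tool shift mm [-70.3  96.    1. ]
back [0.6125 0.118  0.096 ] tool shift mm [71.7 95.9  0.9]
left [0.5012 0.1611 0.096 ] tool shift mm [ 0.6 -0.   1. ]
right [ 0.6038 -0.0011  0.096 ] tool shift mm [  0.8 192.    1. ]
```

The front section has snapped. Next I press the left and check each step.

```bash
python3 -m creep '[[[1,0,0,0.001,0,0,0],[1,0,0,0.001,0,0,0],[1,0,0,0,0,0,0]]]'
python3 -m creep '[[[1,0,0,0.001,0,0,0],[1,0,0,0.001,0,0,0],[1,0,0,0,0,0,0]]]'
python3 -m creep '[[[1,0,0,0.001,0,0,0],[1,0,0,0.001,0,0,0],[1,0,0,0.001,0,0,0],[1,0,0,0,0,0,0]]]'
```

```text
clock: 8.7
position: [0.5009, 0.1612, 0.0956]
tool_rot: [3.141, -0.0, 0.564]
force: [-1.0, -2.0, 7.3]
grip_width: -0.0002
finger_force: 3.5
clock: 9.0
position: [0.5009, 0.1612, 0.0935]
tool_rot: [3.141, -0.0, 0.564]
force: [0.8, -1.4, 3.7]
grip_width: 0.0004
finger_force: 1.7
clock: 9.4
position: [0.5006, 0.1615, 0.0901]
tool_rot: [-3.141, 0.0, 0.564]
force: [-0.3, -0.8, 0.2]
grip_width: -0.0004
finger_force: 0.0
```

The left section has snapped too. The back is next, a shift of (+72, +96) mm.

```bash
python3 -m creep '[[[1,0,0,-0.03,0,0,0],[1,0.024,0.032,0,0,0,0],[1,0.024,0.032,0,0,0,0],[1,0.0235,0.032,0,0,0,0],[1,0,0,0,0,0,0],[1,0,0,0.01,0,0,0],[1,0,0,0.006,0,0,0],[1,0,0,0.004,0,0,0],[1,0,0,0.002,0,0,0],[1,0,0,0,0,0,0]]]' 
python3 -c "from h import *; go()"
python3 -m creep '[[[1,0,0,0.001,0,0,0],[1,0,0,0.001,0,0,0],[1,0,0,0,0,0,0]]]'
```

```text
clock: 10.4
position: [0.6121, 0.1187, 0.0981]
tool_rot: [-3.141, 0.0, 0.564]
force: [0.0, 1.2, -0.0]
grip_width: -0.0003
finger_force: 0.0
t 10.4 [0.6121 0.1187 0.0981] [-3.141  0.     0.564] F [ 0.   1.2 -0. ] grip -0.0003
front [0.4925 0.042  0.096 ] tool shift mm [-142.1    0.8    2.2]
back [0.6125 0.118  0.096 ] tool shift mm [-0.1  0.9  2.1]
left [0.5012 0.1611 0.096 ] tool shift mm [-71.  -95.2   2.1]
right [ 0.6038 -0.0011  0.096 ] tool shift mm [-71.1  96.8   2.1]
clock: 10.7
position: [0.6125, 0.1185, 0.0963]
tool_rot: [3.142, -0.0, 0.564]
force: [-0.4, -0.1, 0.5]
grip_width: 0.0001
finger_force: 0.0
```

```bash
python3 -m creep '[[[1,0,0,0.001,0,0,0],[1,0,0,0.001,0,0,0],[1,0,0,0,0,0,0]]]'
python3 -m creep '[[[1,0,0,0.001,0,0,0],[1,0,0,0.001,0,0,0],[1,0,0,0.001,0,0,0],[1,0,0,0,0,0,0]]]'
```

```text
clock: 11.0
position: [0.6126, 0.1185, 0.0946]
tool_rot: [3.141, -0.0, 0.564]
force: [-0.6, -0.9, 5.0]
grip_width: 0.0001
finger_force: 2.6
clock: 11.4
position: [0.6124, 0.1184, 0.0911]
tool_rot: [-3.142, 0.0, 0.564]
force: [0.7, 1.0, -0.7]
grip_width: 0.0001
finger_force: 0.0
```

```bash
python3 -m creep '[[[1,0,0,-0.02,0,0,0],[1,0,0,-0.04,0,0,0],[1,0,0,-0.04,0,0,0],[1,0,0,-0.04,0,0,0],[1,0,0.04,0,0,0,0],[1,0,0.04,0,0,0,0],[1,0,0.04,0,0,0,0],[1,0,0.04,0,0,0,0],[1,0,0.04,0,0,0,0],[1,0,0.04,0,0,0,0]]]'
python3 - <<'E'
from h import *
f=grab_frame("top"); X,u,v=pts(f)
o=X[:,:2]-C; x=o@ex; y=o@ey; z=X[:,2]
box={"front":(-.071,0),"back":(.071,0),"left":(0,.096),"right":(0,-.096)}
for n,(a_,b) in box.items():
    for off in (-.03,0,.03):
        dx,dy=(0,off) if a_ else (off,0)
        m=(abs(x-a_-dx)<.009)&(abs(y-b-dy)<.009); print(n,off,m.sum(),np.median(z[m]).round(4))
for s in (-1,1):
    for t in (-1,1):
        m=(abs(x-s*.0675)<.01)&(abs(y-t*.0925)<.01); print("corner",m.sum(),np.median(z[m]).round(4))
m=(z>.078)&(z<.1)&(abs(x)<.11)&(abs(y)<.12); print(cv2.minAreaRect(X[m,:2].astype(np.float32)))
for t in ("jam_jar","cup","pepper_mill"):
    r=outline_of(f,t)
    if r: P=pts(f,r[0]["region"])[0]; print(t,np.percentile(P,2,0).round(3),np.percentile(P,98,0).round(3))
save(f,"top1"); cv2.imwrite("pics/top1c.png",cv2.resize(f["image"][120:320,220:440,::-1],None,fx=2.9,fy=2.9))
E
```

```text
clock: 12.4
position: [0.7414, -0.086, 0.2312]
tool_rot: [-3.142, 0.0, 0.564]
force: [1.1, -0.0, 0.1]
grip_width: 0.0001
finger_force: 0.0
front -0.03 55 0.0875
front 0 55 0.088
front 0.03 53 0.0877
back -0.03 52 0.0879
back 0 52 0.0878
back 0.03 53 0.0882
left -0.03 53 0.0879
left 0 52 0.0878
left 0.03 51 0.0879
right -0.03 51 0.0877
right 0 51 0.0877
right 0.03 53 0.088
corner 66 0.0885
corner 67 0.0884
corner 64 0.0881
corner 68 0.088
((0.5515550971031189, 0.07938757538795471), (0.1665085256099701, 0.2163391411304474), 32.33103561401367)
jam_jar [ 0.447 -0.031  0.067] [0.652 0.189 0.091]
cup [0.382 0.17  0.002] [0.45  0.237 0.087]
pepper_mill [ 0.59  -0.132  0.001] [ 0.64  -0.089  0.118]
```

View pics/top1c.png

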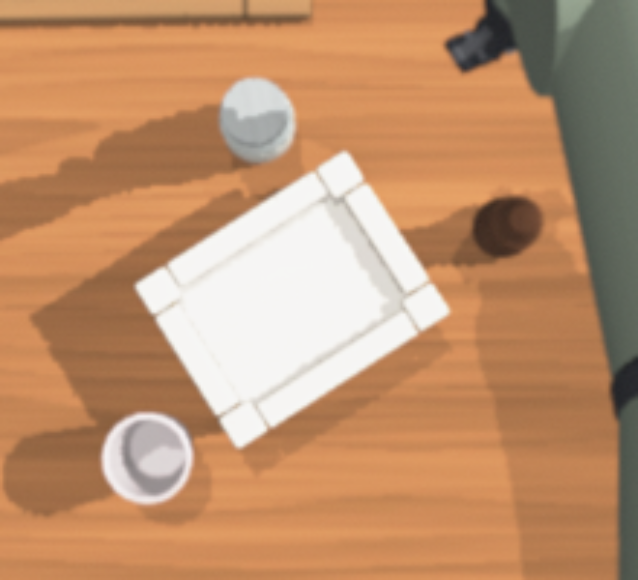

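All four rims now sit at 88 mm, level with the corners. The tub is still centred at crop (292,300), the jar at (257,120), the cup at (148,458) and the mill at (507,227), and the arm is clear. The network's "jam_jar" hit this time was really the tub; the picture shows the jar hasn't moved.

```bash
python3 -c "from workcell import *; print(job_done())"
```

```text
the job is handed in; nothing more can be done
None
```

All four rim sections are snapped shut, measured level with the lid's corners at 88 mm; the tub moved less than 1 mm, the jar, cup and mill are where they stood, and the job was handed in after about 12.5 s.

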